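Sweep the burnt-out tealights into the crumb tray

ROBOT

A 6-joint arm with a two-finger parallel gripper is mounted at the origin on the work surface. World frame = base frame: x ahead of the robot, y to its left, z up, the work surface at z = 0. Lengths are in mm, angles in rad, forces in N, time in s.
With the tool pointing down it reaches from about 300 to 775 mm from the base axis. Payload 14.6 kg.
Tool frame: the origin (TCP) lies midway between the tips of the shut fingers; the grasp point (between the pads) lies 19 mm behind it (manip.grasp_offset is the distance from the TCP to the grasp point, in mm); z points along the fingers, y is the line along which they close (so a half turn about z gives the same grasp; the last joint's range is limited). The gripper opens to 94 mm and grips with 3 to 60 N. Pads are 16 mm wide; open, the fingers measure 119 mm over their backs; the gripper's body (75 mm by 177 mm) begins 78 mm behind the grasp point.
Start: joints at [-1.2, 0.3, 1.521, -0, 1.321, -0.067], TCP at [233.163, -498.12, 184.746] pointing down, gripper open.
Joint ranges: [-3.03, 3.03], [-0.79, 2.21], [0.23, 2.52], [-1.04, 4.18], [0, 3.07], [-2.55, 2.55]. Speed limits (rad/s): [2.22, 2.22, 2.57, 3.14, 3.14, 3.14].

INTERFACE

Orientations are given as [roll, pitch, yaw] about the fixed x, y, z axes, in that order (R = Rz(yaw) Ry(pitch) Rx(roll)).
In Python, from cell import manip, viewer gives the robot as it stands. The module is installed in compiled form; this text tells all that it offers.
- The arm moves only by the tool move_arm, never from a script. Its argument "moves" is a list of rows, each a list of 4 numbers: the shift along the tool's x, y, z in m, then the turn about the tool's z in rad. A call has 1 to 12 rows; each row is the pose to reach, as a shift and turn from the pose commanded when the call began, along the tool's axes at that moment; what a row does not reach only later rows make up. A row lasts 1/10 s, in which the tool goes at most 50 mm and 8.59 degrees, less where a joint would pass 70% of its speed; a pose out of reach is approached as far as the arm can. A call with a gripper value outside its range is refused whole. "jaw" is the finger opening in m, from 0 to 0.094, set as the call begins (left out, the last holds). The fingers move at their own pace and stop on an object; "squeeze" is the grip in N (left out, the last holds). Time passes only in rows, so rows that repeat a pose let the fingers close. It gives the time, the measured TCP pose, the force, the opening and the grip force at its end, in the units of the state.
- manip.read_state(): the state, without advancing time (a new reading comes with each control period).
- viewer.camera(name): name is "scene" or "top"; returns a dict with "frame" (384x512x3 uint8, blue, green, red), "z_map" (384x512 float32, mm along the optical axis (not along the pixel's ray), 0 where there is no reading), "fx", "fy", "cx", "cy" (pixels), "origin" and "orientation" of the camera in the world. Camera axes: x right, y down, z forward; pixel columns grow to the right and rows downward; lengths in mm; the calibration is good to about 2 mm. A picture is of the moment at which its call begins.
- manip.sign_off(): hands the job in; it is judged then, once.
The state is a dict: "clock": time; "joints": joint angles; "qd": joint speeds; "effort": joint torques, N m; "eef_pos": TCP position; "eef_rot": TCP orientation; "wrist_force": force on the tool from outside, world axes, zero at the start; "moment": the same for the moment, N m; "finger_gap": finger opening in mm; "finger_force": force on a finger pad.
Only numpy, scipy, OpenCV 4.12 (cv2) and the standard library are available. Lean on these libraries where they do the work, as an engineer would, in place of code of your own. Each camera call takes 0.05 s, during which the arm holds its last target. There are 200 camera calls.

TASK

The party is over: with your fingertips, sweep the three burnt-out tealights across the table and through the open side of the brass crumb tray, until each lies flat on the tray's floor, wholly past the sloping lip. Only push them: do not pinch, lift or tip them, or jam them hard against the tray, and leave the blue tumbler, the bud vase and the favour box standing where they are.

Things in the scene. Friction and masses are not known exactly. Their poses are not given: they have to be found in the camera images.
- crumb_tray: Brass crumb tray like a wide dustpan, fixed to the table. Origin: centre of the underside of its flat floor; +x points from the open side to the back wall, z up. Floor 3 mm thick, 140 mm deep (x -70 to 70 mm), 200 mm wide (y -100 to 100 mm). Back and side walls 22 mm high, 4 mm thick, just outside the floor; side walls start at x = -85 mm. Wooden handle behind, 18 mm high, to x = 155 mm.
- tray_mouth (a point): Middle of the front edge of the tray's open side, on the table, 100 mm in front of the tray's origin (tray x = -100 mm). No wall here: from this edge a lip 200 mm wide slopes up from the table to the 3 mm floor, which begins 30 mm further in (tray x = -70 mm).
- tealight0: Burnt-out tealight, loose: a flat round aluminium cup, 40 mm diameter, 18 mm high, magenta wax on top with a 5 mm black wick; about 20 g. It slides and does not roll. Origin: centre of its underside, z up.
- tealight1: Burnt-out tealight, loose: a flat round aluminium cup, 40 mm diameter, 18 mm high, magenta wax on top with a 5 mm black wick; about 20 g. It slides and does not roll. Origin: centre of its underside, z up.
- tealight2: Burnt-out tealight, loose: a flat round aluminium cup, 40 mm diameter, 18 mm high, magenta wax on top with a 5 mm black wick; about 20 g. It slides and does not roll. Origin: centre of its underside, z up.
- tumbler: Bystander: open blue drinking glass, loose, 72 mm diameter at the rim, 70 mm high. Origin: centre of its underside.
- bud_vase: Bystander: small brass vase, loose, 58 mm diameter at most, 110 mm high, with three flowers rising to 180 mm. Origin: centre of its underside.
- favour_box: Bystander: pale pink gift box with magenta ribbon, loose, 50 x 50 x 45 mm, bow to 55 mm high. Origin: centre of its underside.
Things that resemble listed ones, but are neither listed nor needed, are in the scene too. What is shaped like the tealight2 but purple is not meant. Leave any purple look-alike of the tealight1 alone.

How it is judged (in metres and radians):
At the end, for the whole second after the job is handed in: All three tealights lie flat (tilt under 0.25 rad) and at rest on the tray's floor: centre between x = -55 and +70 mm and y = -100 and +100 mm in the tray's frame, underside less than 12 mm above the tray's underside; tumbler, vase and favour box within 15 mm of where they began (x of tealight0 in the frame of crumb_tray between -0.055 and 0.07 m and y of tealight0 in the frame of crumb_tray between -0.1 and 0.1 m and z of each of tealight0, tealight1, tealight2 in the frame of crumb_tray below 0.012 m and angle between each of tealight0, tealight1, tealight2's own z axis and vertical below 0.25 rad and linear speed of each of tealight0, tealight1, tealight2 below 0.02 m/s and x of tealight1 in the frame of crumb_tray between -0.055 and 0.07 m and y of tealight1 in the frame of crumb_tray between -0.1 and 0.1 m and x of tealight2 in the frame of crumb_tray between -0.055 and 0.07 m and y of tealight2 in the frame of crumb_tray between -0.1 and 0.1 m and distance of each of tumbler, bud_vase, favour_box from where it was at the start of the episode below 0.015 m); the robot touches nothing.
It fails at once if a tealight is lifted off the surface or tipped over (height (world z) of any of tealight0, tealight1, tealight2 above 0.014 m or angle between any of tealight0, tealight1, tealight2's own z axis and vertical above 0.6 rad).
It fails at once if a tealight is pinched or crushed by the fingers (over 15 N) (contact force between the fingers and tealight0 above 15 N or contact force between the fingers and tealight1 above 15 N or contact force between the fingers and tealight2 above 15 N).
It fails at once if the tumbler, bud vase or favour box is moved by more than 15 mm (distance of any of tumbler, bud_vase, favour_box from where it was at the start of the episode above 0.015 m).
It also fails if it takes over 70 s, if anything falls off the work surface, if the arm or the gripper's body presses on something with over 40 N, if the wrist force passes 120 N, or if a joint passes its speed limit or range.

## Working session

There is one attempt and no reset: what is moved stays moved. The work goes in short steps, Python scripts to look and compute and a tool call to move; the robot and the scene stay as the last step left them, time stands still between calls to the robot, and variables do not carry over. Pictures are saved under pics/ and viewed, at most 10 in all, crops included, and the job is handed in when it is done.

Besides the shell and the picture viewer there is one more tool, called after "Emit:" by a JSON object that holds its "op" and its "data". move_arm: Moves the arm, as the interface text tells. Its arguments: {"type":"object","properties":{"moves":{"type":"array"},"jaw":{"type":"number"},"squeeze":{"type":"number"}},"required":["moves"]}

```bash
mkdir -p pics; cat > h.py <<'E'
import numpy as np,cv2
from cell import manip,viewer
from scipy.spatial.transform import Rotation as R
def cam(n):
    c=viewer.camera(n); o=np.array(c["orientation"],float)
    M=R.from_euler('xyz',o).as_matrix() if o.size==3 else o.reshape(3,3)
    v,u=np.mgrid[0:384,0:512]; z=c["z_map"]
    P=np.stack([(u-c["cx"])*z/c["fx"],(v-c["cy"])*z/c["fy"],z],-1)@M.T+np.array(c["origin"])
    P[z==0]=np.nan
    return c,P
E
python3 - <<'E'
from h import *
for n in("top","scene"):
    c,P=cam(n); cv2.imwrite(f"pics/{n}0.png",cv2.resize(c["frame"],(800,600)));np.savez(f"{n}0.npz",f=c["frame"],P=P)
    print(n,c["origin"],c["orientation"],c["fx"],c["cx"],c["cy"])
    print(P[192,256])
print(manip.read_state())
E
```

```text
top [ 472.15140684  -75.7611804  1152.77129094] [-3.02919192  0.01365598 -1.5920555 ] 487.083371162656 261.2630715145958 189.81071566264967
[597.14243239 -50.24626074   4.48421946]
scene [851.60404712 439.4657171  700.8123355 ] [-2.42957343  0.01172229  2.62418921] 386.18852617365667 260.7935618259454 189.69986495501064
[573.9314366  -88.03291742   2.28200287]
{'clock': 0.1, 'joints': array([-1.19962201e+00,  3.00410218e-01,  1.52148812e+00,  1.73694859e-05,
        1.32066892e+00, -6.65831757e-02]), 'qd': array([ 2.91294152e-04, -3.95466497e-03, -2.58435092e-03,  2.75582301e-06,
       -3.98220948e-04,  5.56102990e-04]), 'effort': array([-3.92265538e-04, -5.32644904e+01, -3.53285122e+01,  7.08403392e-02,
        2.34514161e-02, -6.59859325e-05]), 'eef_pos': array([ 233.07514588, -497.91373011,  184.25905154]), 'eef_rot': array([-3.14062133e+00, -8.16315183e-05,  4.37753145e-01]), 'wrist_force': array([ 0.19184848, -0.6387096 ,  0.39604315]), 'moment': array([-0.04718233, -0.01217345,  0.04275071]), 'finger_force': 0.0, 'finger_gap': 94.12203402450893}
```

View pics/top0.png

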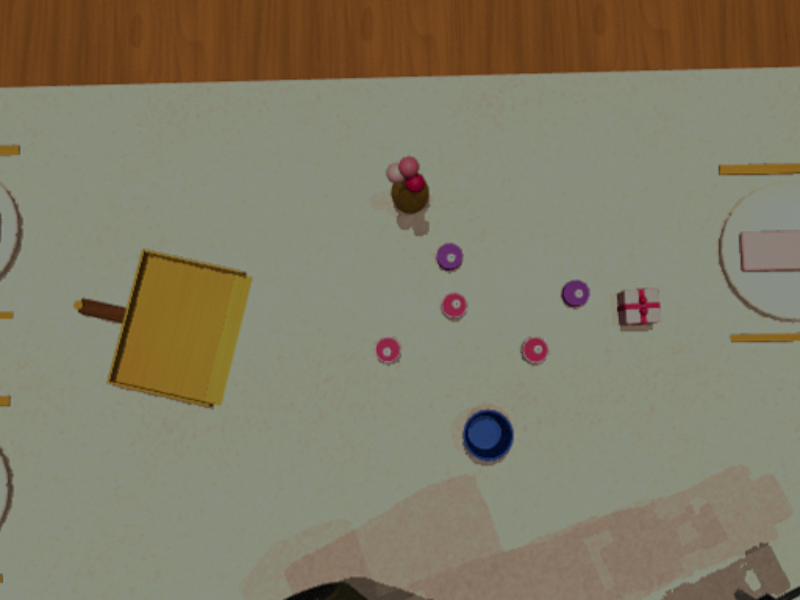

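View pics/scene0.png

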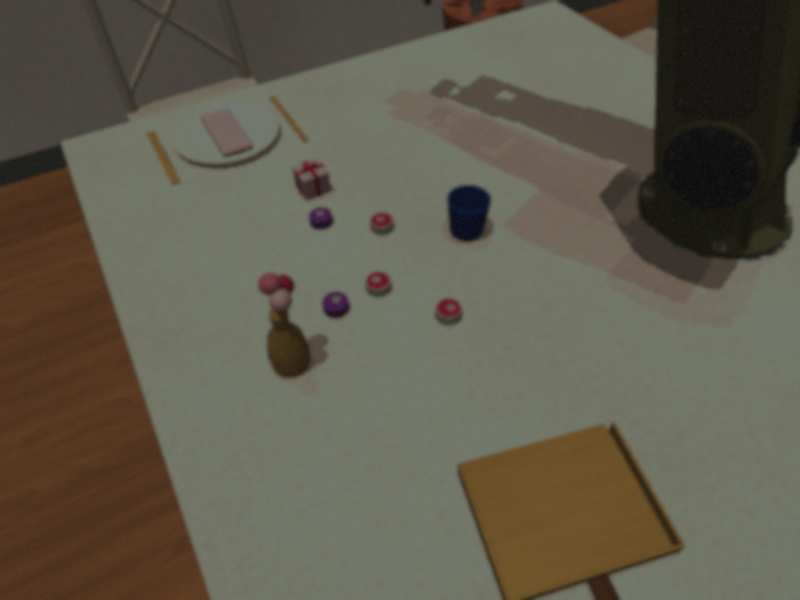

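The top view shows the magenta tealights at (454,306), (388,350) and (535,350). The purple look-alikes are at (450,257) and (575,293), the tumbler at (488,435), the vase at (410,193) and the box at (640,306). The tray is on the left, with its mouth facing right at about (235,340). The scene view agrees.

```bash
cat >> h.py <<'E'
def blobs(f,P,top=True):
    hsv=cv2.cvtColor(f,cv2.COLOR_BGR2HSV); out={}
    for nm,lo,hi in(("mag",(160,120,90),(179,255,255)),("pur",(135,100,50),(158,255,255)),("blue",(105,120,40),(130,255,255)),("brass",(15,130,60),(30,255,255))):
        m=cv2.inRange(hsv,lo,hi)
        n,l,s,c=cv2.connectedComponentsWithStats(m)
        out[nm]=[(np.round(c[i],1),s[i,4],np.round(np.nanmedian(P[l==i],0),1),l==i) for i in range(1,n) if s[i,4]>25]
    return out
E
python3 - <<'E'
from h import *
for n in("top","scene"):
    d=np.load(n+"0.npz");P=d["P"]
    for k,v in blobs(d["f"],P).items():
        for b in v: print(n,k,*b[:3], np.round(np.nanmean(P[b[3]],0),1))
d=np.load("top0.npz");P=d["P"];f=d["f"]
# table plane height, tray rect, objects
t=P[(abs(P[...,0]-500)<200)&(abs(P[...,1])<300)]
print("table z",np.nanpercentile(t[:,2],[10,50,90]))
for b in blobs(f,P)["brass"]:
    if b[1]>3000:
        q=P[b[3]][:,:2].astype(np.float32); r=cv2.minAreaRect(q);print(r,cv2.boxPoints(r))
for nm,(u,v) in dict(vase=(410,193),box=(640,306),tumb=(488,435)).items():
    u=int(u/1.5625);v=int(v/1.5625);w=P[v-24:v+25,u-24:u+25].reshape(-1,3);w=w[w[:,2]>25]
    print(nm,np.nanmin(w,0),np.nanmax(w,0))
E
```

```text
top mag [261. 106.] 100 [756.3 -67.8 175. ] [756.6 -67.8 174.5]
top mag [265.7 116.4] 72 [739.7 -77.7 155.4] [739.5 -77.1 155.3]
top mag [410.6 195.6] 138 [ 577.3 -402.3   45.7] [ 576.4 -402.    47.1]
top mag [290.1 194.9] 143 [ 586.5 -129.5   18.2] [ 586.9 -130.3   18. ]
top mag [248.  223.1] 142 [523.8 -30.7  18.1] [523.2 -30.5  18.2]
top mag [342.1 223.6] 146 [ 516.7 -247.7   17.9] [ 517.5 -248.9   18.1]
top pur [287.1 163.8] 172 [ 661.8 -124.6   17.9] [ 661.  -125.2   17.6]
top pur [367.7 187.3] 187 [ 601.4 -310.5   17.8] [ 600.9 -312.    17.5]
top blue [310.7 277.8] 602 [ 395.3 -171.5    6.9] [ 395.3 -171.4   24.8]
top brass [ 5.5 95.5] 72 [849.  557.1   2.7] [848.8 558.1   2.7]
top brass [485.5 108. ] 323 [ 788.1 -607.     2.2] [ 788.3 -606.9    2.1]
top brass [253.4 120.3] 35 [755.9 -48.2  64.8] [755.6 -48.8  64.2]
top brass [116.  210.6] 6276 [560.5 282.4   2.7] [560.8 282.7   3.6]
top brass [ 49.8 195.1] 28 [599.5 435.7  17.9] [599.4 436.   16.6]
top brass [  3.5 201.5] 32 [588.1 553.3   2.7] [588.3 553.1   2.6]
top brass [489.  215.9] 213 [ 528.4 -595.3    2.8] [ 528.5 -595
[... 741 characters left out ...]
s [175.9 202.3] 36 [766.3 -62.3 110.2] [766.3 -63.  109.9]
scene brass [179.7 221.4] 267 [772.  -51.2  63.4] [771.5 -51.5  63.4]
scene brass [360.5 327.7] 10025 [568.3 292.4   3. ] [567.3 289.9   4.2]
table z [-2.81681515  0.15975713  3.7235663 ]
((442.7571716308594, 237.88771057128906), (25.490524291992188, 0.0), -103.6972427368164) [[445.77515 250.27051]
 [445.77515 250.27051]
 [439.7392  225.50491]
 [439.7392  225.50491]]
vase [729.10669195 -96.69725918  25.16993687] [770.90646116 -37.91860142 180.18211234]
box [ 552.2418241  -429.81443304   25.60174051] [ 603.40369354 -377.50665512   57.75319966]
tumb [ 363.25080039 -206.03157963   25.06174704] [ 432.69033849 -137.44547818   74.5506681 ]
```

```bash
python3 - <<'E'
from h import *
for n in("top","scene"):
    d=np.load(n+"0.npz");P=d["P"];f=d["f"]
    b=max(blobs(f,P)["brass"],key=lambda b:b[1])
    q=P[b[3]];q=q[~np.isnan(q).any(1)]
    z=q[:,2];print(n,len(q),np.percentile(z,[1,50,99]))
    r=cv2.minAreaRect(q[:,:2].astype(np.float32));print(r,cv2.boxPoints(r).round())
    w=P[(P[...,2]>12)&(P[...,2]<30)&(P[...,0]>400)&(P[...,0]<720)&(P[...,1]>120)&(P[...,1]<450)]
    if len(w)>20: r=cv2.minAreaRect(w[:,:2].astype(np.float32));print("walls",len(w),cv2.boxPoints(r).round())
E
```

```text
top 6257 [-2.90787829  2.71698663 23.54172913]
((561.2610473632812, 284.91650390625), (175.1827850341797, 209.2578125), 76.05643463134766) [[439. 225.]
 [642. 175.]
 [684. 345.]
 [481. 395.]]
walls 844 [[444. 234.]
 [646. 185.]
 [703. 417.]
 [501. 466.]]
scene 9993 [-0.50976782  2.96988188 22.73067446]
((566.248779296875, 283.4740905761719), (169.1880645751953, 206.87965393066406), 76.16472625732422) [[446. 226.]
 [646. 177.]
 [687. 341.]
 [486. 390.]]
walls 1331 [[446. 236.]
 [649. 187.]
 [693. 367.]
 [490. 417.]]
```

```bash
cat >> h.py <<'E'
def shift(x,y,z,yaw):
    s=manip.read_state();p=s["eef_pos"];w=s["eef_rot"][2]
    d=R.from_euler('xyz',[np.pi,0,w]).as_matrix().T@(np.array([x,y,z])-p)
    print("shift mm",d.round(1),"turn(tool z, down => -dyaw)",round(w-yaw,3))
E
python3 -c "
from h import *
shift(527.6,-79,150,1.62)"
```

```text
shift mm [ 444.3 -254.6   34.3] turn(tool z, down => -dyaw) -1.182
```

Emit:
{"op": "move_arm", "data": {"moves": [[0.444,-0.255,0.034,-1.182],[0.444,-0.255,0.034,-1.182],[0.444,-0.255,0.034,-1.182],[0.444,-0.255,0.034,-1.182],[0.444,-0.255,0.034,-1.182],[0.444,-0.255,0.034,-1.182],[0.444,-0.255,0.034,-1.182],[0.444,-0.255,0.034,-1.182],[0.444,-0.255,0.034,-1.182],[0.444,-0.255,0.034,-1.182],[0.444,-0.255,0.034,-1.182],[0.444,-0.255,0.034,-1.182]], "jaw": 0.026}}

```text
clock: 1.3
eef_pos: [527.4, -77.6, 150.1]
eef_rot: [-3.14, -0.0, 1.623]
wrist_force: [-0.6, -0.2, -0.5]
finger_gap: 26.0
finger_force: 0.0
```

Emit:
{"op": "move_arm", "data": {"moves": [[0,0,0.04,0],[0,0,0.08,0],[0,0,0.11,0],[0,0,0.13,0],[0,0,0.14,0],[0,0,0.141,0],[0,0,0.141,0]]}}

```text
clock: 2.0
eef_pos: [527.4, -79.6, 10.6]
eef_rot: [3.141, 0.0, 1.619]
wrist_force: [0.3, 0.6, -0.6]
finger_gap: 25.6
finger_force: 0.0
```

```bash
python3 - <<'E'
from h import *
print(manip.read_state()["eef_pos"],manip.read_state()["eef_rot"])
c,P=cam("top")
for b in blobs(c["frame"],P)["mag"]: print(*b[:3])
cv2.imwrite("pics/t1.png",cv2.resize(c["frame"][150:300,180:380],(800,600),interpolation=cv2.INTER_CUBIC))
c,P=cam("scene")
cv2.imwrite("pics/s1.png",cv2.resize(c["frame"][100:280,180:420],(800,600),interpolation=cv2.INTER_CUBIC))
E
```

```text
[527.4454518  -79.64580435  10.64329617] [3.14056122e+00 3.27839698e-04 1.61910594e+00]
[260.9 106.4] 98 [755.4 -67.7 174.6]
[265.7 116.6] 88 [739.  -77.6 154.9]
[410.6 195.5] 140 [ 577.3 -402.6   45.9]
[290.4 192.4] 85 [ 593.9 -128.    18.5]
[342.1 223.5] 144 [ 516.7 -248.    17.9]
```

View pics/s1.png

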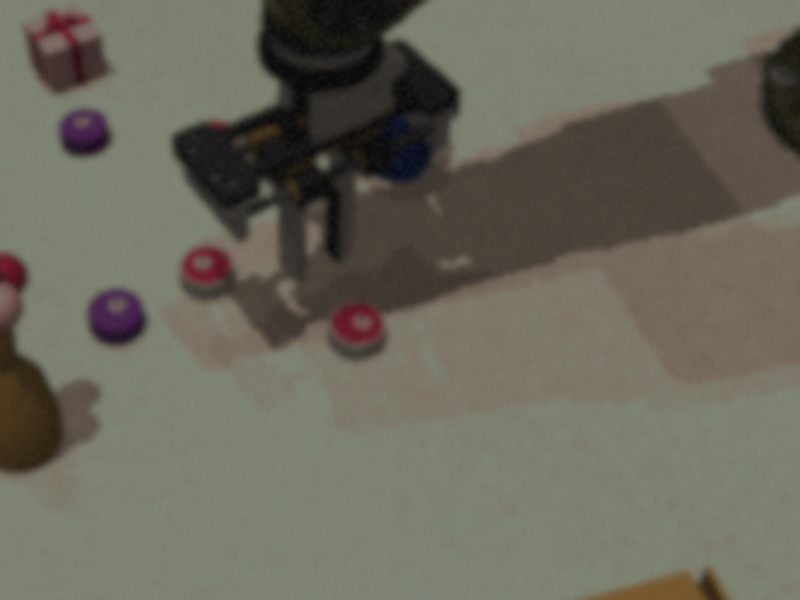

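The fingers, at about (310,260), stand behind the first tealight at (358,328), and its path to the tray is clear. I'll push it along tool x.

Emit:
{"op": "move_arm", "data": {"moves": [[0.01,0,0.002,0],[0.016,0,0.003,0],[0.02,0,0.003,0],[0.024,0,0.003,0],[0.028,0,0.003,0],[0.034,0,0.003,0],[0.04,0,0.003,0],[0.05,0,0.003,0],[0.06,0,0.003,0],[0.07,0,0.003,0],[0.082,0,0.003,0],[0.094,0,0.003,0]]}}

```text
clock: 3.3
eef_pos: [522.5, 16.1, 6.7]
eef_rot: [-3.142, -0.0, 1.62]
wrist_force: [-1.1, -0.2, -0.5]
finger_gap: 26.2
finger_force: 0.0
```

```bash
python3 - <<'E'
from h import *
print(manip.read_state()["eef_pos"])
for n in("scene","top"):
  c,P=cam(n)
  for b in blobs(c["frame"],P)["mag"]: print(n,*b[:3])
E
```

```text
[522.48433184  16.05096422   6.74383354]
scene [198.1 107.7] 36 [ 580.7 -398.8   46.6]
scene [244.  140.8] 60 [ 521.1 -244.3   18.6]
scene [241.7 179.4] 83 [ 589.5 -126.6   18.5]
scene [175.8 180.7] 91 [756.6 -61.2 171. ]
top [260.9 106.2] 99 [756.  -67.7 174.6]
top [265.6 116.7] 88 [738.9 -77.6 155.5]
top [410.6 195.5] 140 [ 577.4 -402.5   46. ]
top [290. 195.] 141 [ 586.8 -128.9   17.9]
top [251.9 223.7] 65 [521.1 -39.8  18. ]
top [342.1 223.5] 144 [ 516.9 -248.2   18.4]
```

```bash
python3 - <<'E'
from h import *
a=[]
for n in("scene","top"):
  c,P=cam(n); f=c["frame"]
  a.append(f[130:280,200:400] if n=="scene" else f[150:300,150:350])
cv2.imwrite("pics/d.png",cv2.resize(np.vstack(a),(800,1200)[:2] and (400,600),interpolation=cv2.INTER_CUBIC))
E
```

```text
(no output)
```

View pics/d.png

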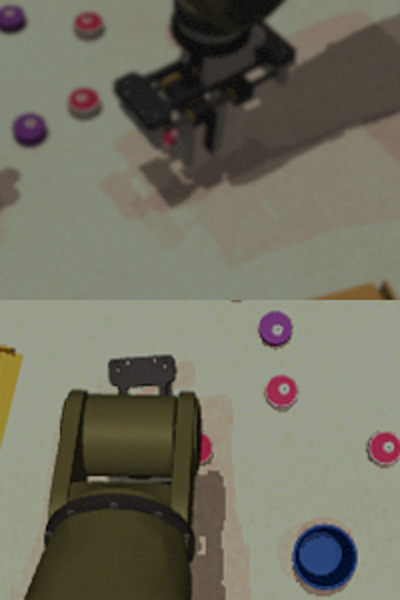

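The tealight still shows at its old place, crop (170,138), and the fingers are now past it. I need the true finger geometry, so I'll measure the fingers from depth.

```bash
python3 - <<'E'
from h import *
s=manip.read_state();p=s["eef_pos"];print(p,s["finger_gap"],s["eef_rot"])
c,P=cam("scene")
T=R.from_euler('xyz',s["eef_rot"]).as_matrix()
L=(P-p)@T
m=(abs(L[...,0])<45)&(abs(L[...,1])<70)&(L[...,2]>-70)&(P[...,2]>4)
for z0 in range(-70,12,6):
    k=m&(L[...,2]>=z0)&(L[...,2]<z0+6); q=L[k]
    if len(q): 
        print(z0,len(q),"y hist",np.histogram(q[:,1],np.arange(-50,51,10))[0],"x",np.percentile(q[:,0],[5,50,95]).round())
# A-disc points seen
w=P[190:205,275:292]; print(np.round(w[::3,::3],0).tolist())
E
```

```text
[522.59867886  15.21692338   6.76528358] 25.81015189250891 [3.14155831e+00 5.71542343e-05 1.62056151e+00]
-70 33 y hist [ 0  0  3 10  1  0  2 17  0  0] x [-7.  7. 10.]
-64 35 y hist [ 0  0  1 17  1  0  2 14  0  0] x [-7.  7. 10.]
-58 30 y hist [ 0  0  1 12  0  0  2 15  0  0] x [-7.  7.  9.]
-52 32 y hist [ 0  0  2 16  0  0  1 13  0  0] x [-6.  6.  9.]
-46 34 y hist [ 0  0  2 12  1  0  3 16  0  0] x [-6.  8.  9.]
-40 32 y hist [ 0  0  1 16  0  0  3 12  0  0] x [-8.  5. 10.]
-34 30 y hist [ 0  0  1 15  1  0  1 12  0  0] x [-6.  8. 10.]
-28 17 y hist [ 0  0  0 12  2  0  2  1  0  0] x [-5.  6. 10.]
-16 28 y hist [ 0  0  0  0  0  9 18  1  0  0] x [-44. -38. -30.]
-10 14 y hist [ 0  0  0  0  0  0 11  3  0  0] x [-42. -37. -30.]
-4 9 y hist [0 0 0 0 0 0 8 1 0 0] x [-40. -30. -28.]
2 1 y hist [0 0 0 0 0 0 1 0 0 0] x [-36. -36. -36.]
[[[608.0, 51.0, 169.0], [602.0, 51.0, 165.0], [595.0, 52.0, 162.0], [589.0, 52.0, 159.0], [577.0, 44.0, 143.0], [570.0, 44.0, 140.0]], [[609.0, 53.0, 163.0], [603.0, 54.0, 160.0], [589.0, 42.0, 141.0], [584.0, 46.0, 141.0], [550.0, 7.0, 81.0], [550.0, 16.0, 91.0]], [[610.0, 55.0, 157.0], [603.0, 54.0, 151.0], [537.0, -35.0, 20.0], [531.0, -33.0, 19.0], [551.0, 8.0, 73.0], [550.0, 18.0, 83.0]], [[604.0, 46.0, 135.0], [602.0, 53.0, 142.0], [541.0, -29.0, 18.0], [536.0, -25.0, 19.0], [551.0, 9.0, 64.0], [550.0, 19.0, 74.0]], [[551.0, -39.0, 3.0], [602.0, 53.0, 133.0], [544.0, -24.0, 15.0], [540.0, -18.0, 19.0], [550.0, 8.0, 52.0], [550.0, 19.0, 64.0]]]
```

The fingers end about 26 mm behind the reported TCP, so the tips are at about z=33 and passed over the 23 mm high tealight. I'll go back behind it and lower with care, checking tip depth and force.

Emit:
{"op": "move_arm", "data": {"moves": [[0,0,-0.02,0],[-0.03,0,-0.02,0],[-0.07,0,-0.02,0],[-0.1,0,-0.02,0],[-0.1,0,-0.01,0],[-0.1,0,0,0],[-0.1,0,0.006,0],[-0.1,0,0.01,0],[-0.1,0,0.01,0]]}}

```text
clock: 4.45
eef_pos: [527.2, -84.1, -3.9]
eef_rot: [-3.141, -0.0, 1.621]
wrist_force: [0.4, 0.2, 0.6]
finger_gap: 25.9
finger_force: 0.0
```

```bash
cat >> h.py <<'E'
def tips(n="scene"):
    c,P=cam(n);s=manip.read_state();p=s["eef_pos"];print("tcp",p.round(1),"F",s["wrist_force"].round(1),"gap",round(s["finger_gap"],1))
    T=R.from_euler('xyz',s["eef_rot"]).as_matrix();L=(P-p)@T
    for sg in(-1,1):
        m=(abs(L[...,0])<14)&(L[...,1]*sg>4)&(L[...,1]*sg<36)&(P[...,2]>4)&(P[...,2]<90)
        q=L[m];w=P[m][:,2];print("finger",sg,len(q),"lowest z",np.sort(w)[:8].round(1),"y",np.percentile(q[:,1],[3,50,97]).round(1),"x",np.percentile(q[:,0],[3,50,97]).round(1))
    for b in blobs(c["frame"],P)["mag"]: print(n,*b[:3])
E
python3 -c "
from h import *
tips()"
```

```text
tcp [527.4 -84.3  -3.4] F [ 0.2 -0.7 -0.3] gap 25.8
finger -1 181 lowest z [14.1 17.3 18.  18.1 20.  20.2 20.8 21.1] y [-22.  -11.9  -9.7] x [-7.4  7.2 10.2]
finger 1 173 lowest z [19.8 23.1 23.6 24.5 24.7 24.9 25.6 26. ] y [16.6 26.5 28.3] x [-8.7  7.9 10.4]
scene [197.9 107.5] 34 [ 580.8 -399.1   46.8]
scene [241.1 179. ] 70 [ 590.9 -128.7   18.4]
scene [175.8 180.6] 76 [756.3 -61.6 171.3]
scene [286.4 196.3] 108 [526.8 -30.5  18.1]
```

Emit:
{"op": "move_arm", "data": {"moves": [[0,-0.003,0.005,0],[0,-0.003,0.009,0],[0,-0.003,0.012,0],[0,-0.003,0.012,0]]}}

```text
clock: 4.9
eef_pos: [524.3, -85.0, -15.7]
eef_rot: [-3.141, -0.0, 1.62]
wrist_force: [-0.3, -0.3, 1.0]
finger_gap: 25.9
finger_force: 0.0
```

```bash
python3 -c "
from h import *
tips()"
```

```text
tcp [524.4 -85.1 -15.4] F [ 0.4 -0.7 -0. ] gap 26.1
finger -1 195 lowest z [4.4 4.9 5.  7.7 8.3 8.5 9.6 9.7] y [-21.9 -12.3 -10.1] x [-6.6  7.6 10.4]
finger 1 177 lowest z [ 5.2  7.7  8.3 10.7 11.4 13.6 14.3 14.4] y [15.4 26.7 28.2] x [-8.3  7.7 10. ]
scene [197.9 107.5] 34 [ 580.2 -399.6   46.4]
scene [244.1 140.6] 60 [ 520.9 -244.6   18.6]
scene [241.2 179. ] 73 [ 591.4 -127.9   18.5]
scene [175.6 180.6] 85 [756.9 -60.7 171.3]
scene [286.3 196.3] 110 [527.2 -30.6  18.4]
```

Emit:
{"op": "move_arm", "data": {"moves": [[0.01,0,0,0],[0.018,0,0,0],[0.022,0,0,0],[0.026,0,0,0],[0.03,0,0,0],[0.034,0,0,0],[0.04,0,0,0],[0.048,0,0,0],[0.058,0,0,0],[0.068,0,0,0],[0.078,0,0,0],[0.088,0,0,0]]}}

```text
clock: 6.15
eef_pos: [520.1, 3.8, -15.2]
eef_rot: [3.142, -0.0, 1.62]
wrist_force: [-0.8, 0.1, -0.3]
finger_gap: 26.2
finger_force: 0.1
```

```bash
python3 -c "
from h import *
tips()"
```

```text
tcp [520.    4.9 -15.3] F [-0.1  1.   0.1] gap 25.9
finger -1 189 lowest z [ 6.1  6.8  9.9 10.2 10.7 11.7 12.4 13.9] y [-21.7 -12.   -8.3] x [-8.6  6.7 11.3]
finger 1 187 lowest z [ 6.4  8.  12.5 12.8 13.4 14.1 14.6 14.8] y [ 8.7 26.3 28.1] x [-9.3  6.7 10.9]
scene [198.  107.5] 35 [ 580.4 -399.5   47.1]
scene [244.  140.8] 62 [ 521.4 -244.9   18.4]
scene [241.7 179.4] 83 [ 589.5 -125.8   18.5]
scene [175.8 180.6] 90 [756.4 -61.5 171.5]
```

```bash
sed -i 's/(160,120,90)/(160,110,40)/' h.py; python3 - <<'E'
from h import *
tips()
c,P=cam("scene");cv2.imwrite("pics/e.png",cv2.resize(c["frame"][150:270,230:390],(640,480),interpolation=cv2.INTER_CUBIC))
E
```

```text
tcp [520.1   4.1 -15.3] F [ 1.2 -0.1 -0.2] gap 26.0
finger -1 187 lowest z [ 5.8  9.6 11.6 11.9 13.1 13.9 14.3 14.8] y [-21.9 -12.2  -8.1] x [-7.7  8.4 11.1]
finger 1 184 lowest z [ 5.3  6.4  8.7  8.8 11.7 11.9 13.8 15.3] y [ 8.7 26.4 28.1] x [-8.   8.5 12.2]
scene [199.3 111. ] 78 [ 579.9 -397.1   45.7]
scene [243.9 140.7] 69 [ 521.5 -244.9   18.5]
scene [241.7 179.5] 91 [ 590.1 -126.5   18.4]
scene [176.2 180.9] 156 [756.5 -62.4 170.4]
scene [302.5 212.9] 124 [522.   29.6  18.4]
```

View pics/e.png

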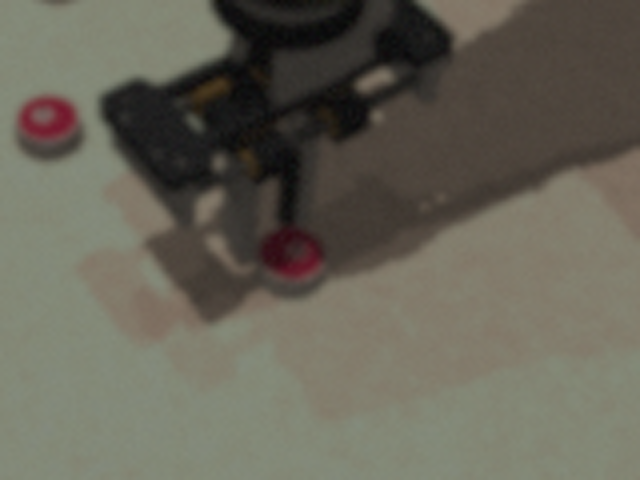

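The tealight at (292,258) is now cradled against the fingers, 25 mm ahead of the TCP. I'll keep pushing.

Emit:
{"op": "move_arm", "data": {"moves": [[0.006,0,0,0],[0.016,0,0,0],[0.028,0,0,0],[0.04,0,0,0],[0.053,0,0,0],[0.066,0,0,0],[0.079,0,0,0],[0.092,0,0,0],[0.105,0,0,0],[0.118,0,0,0],[0.129,0,0,0],[0.138,0,0,0]]}}

```text
clock: 7.5
eef_pos: [513.3, 141.6, -15.2]
eef_rot: [3.142, 0.0, 1.62]
wrist_force: [-1.2, 0.4, -0.2]
finger_gap: 26.4
finger_force: 0.1
```

```bash
python3 -c "
from h import *
tips()"
```

```text
tcp [513.3 142.4 -15.2] F [-0.3  0.7  0.4] gap 26.0
finger -1 115 lowest z [ 6.3  7.   7.   9.5  9.7 10.3 10.3 10.5] y [-21.8 -12.2  -5.4] x [-5.7  7.6 12.6]
finger 1 164 lowest z [ 5.7  7.3  7.4  8.1  8.7 11.7 13.4 14.1] y [ 6.  24.9 27.9] x [-7.1  7.6 12.8]
scene [199.4 111. ] 81 [ 579.7 -396.7   45.9]
scene [244.  140.7] 67 [ 520.8 -245.4   18.6]
scene [241.7 179.5] 91 [ 589.8 -126.6   18.8]
scene [176.1 181. ] 155 [756.3 -62.3 169.8]
scene [342.9 257.9] 166 [514.7 165.8  18.4]
```

Emit:
{"op": "move_arm", "data": {"moves": [[0.005,0,0,0],[0.014,0,0,0],[0.025,0,0,0],[0.037,0,0,0],[0.049,0,-0.001,0],[0.061,0,-0.001,0],[0.073,0,-0.001,0],[0.086,0,-0.001,0],[0.099,0,-0.001,0],[0.112,0,-0.001,0],[0.124,0,-0.001,0],[0.134,0,-0.001,0]]}}

```text
clock: 8.75
eef_pos: [506.7, 275.6, -14.3]
eef_rot: [3.142, -0.0, 1.62]
wrist_force: [-0.0, -1.3, 1.5]
finger_gap: 25.7
finger_force: 0.6
```

```bash
cat >> h.py <<'E'
def tray(x,y):  # true-ish frame: scene camera reads +4 in x
    o=np.array([567,297.]);a=np.deg2rad(76.1);d=np.array([x,y])-o
    return d@[np.cos(a),np.sin(a)],d@[-np.sin(a),np.cos(a)]
E
python3 -c "
from h import *
tips()"
```

```text
tcp [506.7 276.6 -14.2] F [-0.6  0.9 -1. ] gap 25.7
finger -1 12 lowest z [ 4.2  4.7 18.6 19.4 20.6 20.7 20.7 22. ] y [-31.4  -7.6  -4.1] x [ 7.6 10.4 13.5]
finger 1 31 lowest z [ 4.3  4.8  9.4  9.6 12.3 12.6 17.2 18.7] y [ 4.6 16.  22.7] x [ 8.2 11.7 13.6]
scene [199.6 111.1] 80 [ 579.6 -397.    45.1]
scene [243.9 140.7] 69 [ 520.5 -246.    18.4]
scene [241.7 179.5] 94 [ 590.2 -126.4   18.4]
scene [176.1 180.9] 158 [756.7 -62.1 170.1]
scene [391.5 312. ] 195 [509.2 301.2  21. ]
```

Tealight 1 is on the floor at about tray (-12, 60) mm. I'll back off, lift and go behind the second one.

Emit:
{"op": "move_arm", "data": {"moves": [[-0.015,0,0,0],[-0.04,0,0,0],[-0.04,0,-0.03,0],[-0.04,0,-0.065,0],[-0.04,0,-0.065,0]]}}

```text
clock: 9.3
eef_pos: [511.0, 234.1, 54.9]
eef_rot: [3.135, -0.002, 1.619]
wrist_force: [-0.1, 0.2, 0.2]
finger_gap: 25.9
finger_force: 0.0
```

```bash
python3 -c "
from h import *
shift(582,-187,50,1.48)"
```

```text
shift mm [-424.    50.8    4.9] turn(tool z, down => -dyaw) 0.139
```

Emit:
{"op": "move_arm", "data": {"moves": [[-0.424,0.051,0,0.14],[-0.424,0.051,0,0.14],[-0.424,0.051,0,0.14],[-0.424,0.051,0,0.14],[-0.424,0.051,0,0.14],[-0.424,0.051,0,0.14],[-0.424,0.051,0,0.14],[-0.424,0.051,0,0.14],[-0.424,0.051,0,0.14],[-0.424,0.051,0,0.14],[-0.424,0.051,0,0.14],[-0.424,0.051,0,0.14]]}}

```text
clock: 10.5
eef_pos: [580.1, -185.6, 50.4]
eef_rot: [-3.141, -0.0, 1.48]
wrist_force: [-0.2, 0.1, 0.5]
finger_gap: 26.1
finger_force: 0.0
```

Emit:
{"op": "move_arm", "data": {"moves": [[0,0.002,0.02,0],[0,0.002,0.04,0],[0,0.002,0.055,0],[0,0.002,0.063,0],[0,0.002,0.066,0],[0,0.002,0.066,0]]}}

```text
clock: 11.1
eef_pos: [582.6, -186.4, -15.1]
eef_rot: [3.141, -0.0, 1.48]
wrist_force: [-0.3, 0.5, -0.7]
finger_gap: 25.7
finger_force: 0.0
```

```bash
python3 -c "
from h import *
tips()
c,P=cam('top')
for b in blobs(c['frame'],P)['mag']: print(*b[:3])"
```

```text
tcp [ 582.8 -186.6  -14.7] F [-0.2  0.7  0.5] gap 25.9
finger -1 169 lowest z [ 5.7  6.2  6.4  6.9  9.4  9.6 10.2 11.2] y [-22.2 -13.5 -10.3] x [-6.5  8.4 11.1]
finger 1 146 lowest z [ 5.4  7.1 10.5 10.6 13.6 13.9 14.4 14.9] y [15.5 23.7 28.1] x [-7.7  8.8 11.2]
scene [199.4 111.2] 77 [ 579.8 -395.8   45.2]
scene [241.6 178.9] 104 [ 589.1 -128.1   18.6]
scene [176.1 180.9] 158 [756.8 -62.3 170.3]
scene [391.3 311.8] 224 [509.3 299.4  21. ]
[263.1 111.7] 231 [747.4 -72.1 162.7]
[408.9 196. ] 176 [ 577.3 -400.9   45.6]
[287.2 194.1] 89 [ 589.2 -123.    18.1]
[106.7 234. ] 160 [505.4 297.9  21.4]
```

Emit:
{"op": "move_arm", "data": {"moves": [[0.01,0,0,0],[0.02,0,0,0],[0.025,0,0,0],[0.029,0,0,0],[0.033,0,0,0],[0.038,0,0,0],[0.046,0,0,0],[0.056,0,0,0],[0.068,0,0,0],[0.08,0,0,0],[0.092,0,0,0],[0.102,0,0,0]]}}

```text
clock: 12.4
eef_pos: [591.9, -83.7, -15.3]
eef_rot: [-3.142, -0.0, 1.48]
wrist_force: [1.1, -1.2, 0.7]
finger_gap: 25.8
finger_force: 0.2
```

```bash
python3 -c "
from h import *
tips()"
```

```text
tcp [592.  -82.7 -15.2] F [0.5 1.1 0.2] gap 25.9
finger -1 184 lowest z [ 6.9 10.6 13.3 14.4 15.1 15.2 15.4 16. ] y [-21.9 -12.8  -8. ] x [-7.6  7.5 11.2]
finger 1 160 lowest z [ 7.5 11.8 11.8 12.6 14.  14.6 15.5 16. ] y [ 9.2 23.4 27.9] x [-7.9  7.6 11.7]
scene [199.4 111.2] 79 [ 579.9 -397.5   45.4]
scene [176.2 181.1] 157 [756.6 -62.  169.7]
scene [253.7 199.3] 110 [595.3 -58.3  18.4]
scene [391.4 311.8] 220 [509.8 300.   21.2]
```

Emit:
{"op": "move_arm", "data": {"moves": [[0.006,0,0,0],[0.016,0,0,0],[0.028,0,0,0],[0.041,0,0,0],[0.054,0,0,0],[0.067,0,0,0],[0.08,0,0,0],[0.093,0,0,0],[0.106,0,0,0],[0.119,0,0,0],[0.131,0,0,0],[0.14,0,0,0]]}}

```text
clock: 13.65
eef_pos: [604.5, 55.5, -15.3]
eef_rot: [-3.142, -0.0, 1.48]
wrist_force: [-1.0, -1.1, -0.1]
finger_gap: 26.0
finger_force: 0.1
```

Emit:
{"op": "move_arm", "data": {"moves": [[0.006,0,0,0],[0.016,0,0,0],[0.028,0,0,0],[0.041,0,0,0],[0.054,0,0,0],[0.067,0,0,0],[0.08,0,0,0],[0.092,0,-0.001,0],[0.104,0,-0.001,0],[0.116,0,-0.001,0],[0.126,0,-0.001,0],[0.135,0,-0.001,0]]}}

```text
clock: 14.85
eef_pos: [616.9, 189.5, -14.1]
eef_rot: [3.141, 0.0, 1.48]
wrist_force: [0.1, -1.7, 2.2]
finger_gap: 26.1
finger_force: 1.4
```

```bash
python3 -c "
from h import *
tips()"
```

```text
tcp [616.9 190.6 -14.1] F [0.  0.9 0.6] gap 26.0
finger -1 156 lowest z [ 8.2  9.8 11.1 11.7 13.2 14.3 14.4 15. ] y [-22.2 -12.5  -5.9] x [-4.6  7.5 11.8]
finger 1 161 lowest z [ 5.6  7.8  8.4  8.6 10.6 11.2 12.2 12.9] y [ 6.3 26.3 33.4] x [-7.5  7.7 13.4]
scene [200.  111.2] 77 [ 579.6 -395.4   45.6]
scene [243.9 140.6] 68 [ 520.5 -245.9   18.4]
scene [176.2 181. ] 156 [756.1 -62.3 170.3]
scene [313.1 301.5] 212 [619.5 214.2  21.6]
scene [391.3 311.8] 224 [509.8 299.6  21.4]
```

Tealight 2 is at the start of the floor, tray (-70,-68). The outer finger is near the side wall, so I'll shift slightly inward while pushing on.

Emit:
{"op": "move_arm", "data": {"moves": [[0.004,-0.0015,0,0],[0.01,-0.0045,0,0],[0.016,-0.007,0,0],[0.022,-0.009,0,0],[0.03,-0.01,0,0],[0.038,-0.01,0,0],[0.046,-0.01,0,0],[0.053,-0.01,0,0],[0.059,-0.01,0,0],[0.059,-0.01,0,0]]}}

```text
clock: 15.9
eef_pos: [612.2, 249.3, -14.3]
eef_rot: [3.141, -0.0, 1.481]
wrist_force: [-0.7, 0.6, 0.7]
finger_gap: 26.5
finger_force: 0.0
```

```bash
python3 -c "
from h import *
tips()"
```

```text
tcp [612.1 248.8 -14.3] F [0.6 0.1 0.2] gap 25.9
finger -1 90 lowest z [4.1 4.2 4.5 4.7 4.8 5.  5.1 5.4] y [-29.3 -14.6  -6. ] x [-1.1  9.7 12.8]
finger 1 117 lowest z [4.2 4.3 4.5 4.5 4.6 4.7 4.7 4.8] y [ 6.7 24.6 31.7] x [-4.5  9.7 13.1]
scene [199.3 111.2] 79 [ 580.  -396.4   45.1]
scene [243.9 140.7] 69 [ 521.2 -244.5   18.4]
scene [176.3 181.1] 152 [756.3 -62.  169.9]
scene [391.2 311.7] 228 [509.4 299.3  21. ]
scene [334.8 328.4] 254 [615.2 275.   21.3]
```

Emit:
{"op": "move_arm", "data": {"moves": [[-0.015,0,0,0],[-0.04,0,0,0],[-0.04,0,-0.03,0],[-0.04,0,-0.065,0],[-0.04,0,-0.065,0]]}}

```text
clock: 16.45
eef_pos: [610.8, 207.7, 55.8]
eef_rot: [3.135, -0.003, 1.479]
wrist_force: [0.6, -0.1, 1.2]
finger_gap: 26.1
finger_force: 0.0
```

```bash
python3 - <<'E'
from h import *
shift(512.5,-307,50,1.4926)
for n in("scene","top"):
    c,P=cam(n);s=manip.read_state();L=(P-s["eef_pos"])@R.from_euler('xyz',s["eef_rot"]).as_matrix()
    for a,b in((20,35),(35,55),(55,75),(75,95)):
        m=(abs(L[...,0])<45)&(abs(L[...,1])>a)&(abs(L[...,1])<b)&(P[...,2]>40);q=np.sort(L[m][:,2])[::-1]
        print(n,a,b,len(q),q[:5].round())
E
```

```text
shift mm [-521.6  -50.5    5.8] turn(tool z, down => -dyaw) -0.014
scene 20 35 3265 [-26. -27. -28. -29. -32.]
scene 35 55 2775 [-117. -119. -119. -120. -120.]
scene 55 75 3383 [-120. -121. -121. -122. -122.]
scene 75 95 2422 [-121. -121. -121. -122. -122.]
top 20 35 979 [-29. -30. -32. -33. -39.]
top 35 55 641 [-132. -134. -134. -135. -135.]
top 55 75 646 [-121. -122. -125. -127. -129.]
top 75 95 711 [-124. -124. -129. -132. -133.]
```

Emit:
{"op": "move_arm", "data": {"moves": [[-0.522,-0.05,0,-0.014],[-0.522,-0.05,0,-0.014],[-0.522,-0.05,0,-0.014],[-0.522,-0.05,0,-0.014],[-0.522,-0.05,0,-0.014],[-0.522,-0.05,0,-0.014],[-0.522,-0.05,0,-0.014],[-0.522,-0.05,0,-0.014],[-0.522,-0.05,0,-0.014],[-0.522,-0.05,0,-0.014],[-0.522,-0.05,0,-0.014],[-0.522,-0.05,0,-0.014]]}}

```text
clock: 17.75
eef_pos: [509.2, -309.5, 49.1]
eef_rot: [-3.14, -0.001, 1.49]
wrist_force: [0.1, -0.2, -0.1]
finger_gap: 25.7
finger_force: 0.0
```

```bash
python3 -c "
from h import *
shift(512.5,-307,-15,1.4926)"
```

```text
shift mm [ 2.7  3.1 64.1] turn(tool z, down => -dyaw) -0.003
```

Emit:
{"op": "move_arm", "data": {"moves": [[0,0.003,0.02,-0.003],[0,0.003,0.04,-0.003],[0,0.003,0.055,-0.003],[0,0.003,0.063,-0.003],[0,0.003,0.065,-0.003],[0,0.003,0.065,-0.003]]}}

```text
clock: 18.35
eef_pos: [514.4, -306.8, -14.1]
eef_rot: [3.142, 0.0, 1.497]
wrist_force: [0.5, 0.2, -0.2]
finger_gap: 26.0
finger_force: 0.0
```

```bash
python3 -c "
from h import *
tips()"
```

```text
tcp [ 514.6 -307.   -13.7] F [ 0.2 -1.   0.6] gap 26.0
finger -1 155 lowest z [ 7.1  7.8  9.7 10.  10.6 10.7 11.8 12.3] y [-22.  -12.7 -10. ] x [-8.4  8.2 10.9]
finger 1 143 lowest z [ 6.9  9.6 10.4 13.7 14.  16.3 16.8 16.8] y [16.3 24.1 28.4] x [-6.9  8.6 12. ]
scene [199.9 111.7] 70 [ 580.  -388.2   44.8]
scene [243.7 140. ] 85 [ 520.7 -248.3   18.6]
scene [176.1 180.9] 159 [756.7 -62.1 170.2]
scene [391.4 311.8] 223 [509.2 299.8  21.1]
scene [334.7 328.7] 241 [615.4 275.2  21.2]
```

Emit:
{"op": "move_arm", "data": {"moves": [[0.01,-0.001,0.001,0],[0.02,-0.001,0.001,0],[0.026,-0.001,0.001,0],[0.03,-0.001,0.001,0],[0.034,-0.001,0.001,0],[0.039,-0.001,0.001,0],[0.047,-0.001,0.001,0],[0.057,-0.001,0.001,0],[0.069,-0.001,0.001,0],[0.081,-0.001,0.001,0],[0.093,-0.001,0.001,0],[0.103,-0.001,0.001,0]]}}

```text
clock: 19.6
eef_pos: [521.0, -202.9, -15.2]
eef_rot: [-3.142, -0.0, 1.497]
wrist_force: [0.2, 0.0, -0.8]
finger_gap: 25.7
finger_force: 0.2
```

```bash
python3 -c "
from h import *
tips()"
```

```text
tcp [ 521.  -201.8  -15.3] F [ 0.5  1.2 -0.4] gap 25.9
finger -1 171 lowest z [ 7.6 12.  12.8 12.9 14.2 14.4 16.2 16.6] y [-22.  -12.9  -9.4] x [-6.7  7.  10.7]
finger 1 163 lowest z [ 9.2  9.6 11.8 12.8 13.  14.6 15.5 15.8] y [ 8.5 24.2 28.7] x [-9.   7.3 10.8]
scene [199.7 111.1] 81 [ 579.5 -396.    45.6]
scene [255.4 157. ] 79 [ 524.7 -176.5   18.1]
scene [176.1 181. ] 160 [756.8 -62.1 170.4]
scene [391.4 311.8] 222 [509.8 300.   21.2]
scene [334.7 328.7] 241 [615.8 275.1  21.3]
```

Emit:
{"op": "move_arm", "data": {"moves": [[0.006,0,0,0],[0.016,0,0,0],[0.028,0,0,0],[0.041,0,0,0],[0.054,0,0,0],[0.067,0.001,0,0],[0.08,0.001,0,0],[0.093,0.001,0,0],[0.106,0.002,0,0],[0.119,0.002,0,0],[0.131,0.002,0,0],[0.14,0.002,0,0]]}}

```text
clock: 20.85
eef_pos: [533.3, -63.5, -15.3]
eef_rot: [-3.142, -0.0, 1.497]
wrist_force: [-0.4, -0.0, 0.4]
finger_gap: 26.0
finger_force: 0.1
```

Emit:
{"op": "move_arm", "data": {"moves": [[0.006,0,0,0],[0.016,0,0,0],[0.028,0,0,0],[0.041,0,0,0],[0.054,0,0,0],[0.067,0.001,0,0],[0.08,0.001,0,0],[0.093,0.001,0,0],[0.106,0.002,0,0],[0.119,0.002,0,0],[0.131,0.002,0,0],[0.14,0.002,0,0]]}}

```text
clock: 22.05
eef_pos: [545.6, 76.0, -15.3]
eef_rot: [-3.142, -0.0, 1.497]
wrist_force: [-0.2, -0.0, 0.6]
finger_gap: 26.0
finger_force: 0.1
```

```bash
python3 -c "
from h import *
tips()"
```

```text
tcp [545.7  76.8 -15.3] F [-0.4  1.  -0.8] gap 26.3
finger -1 198 lowest z [ 7.2  9.3 11.1 12.2 12.6 13.6 13.9 14.4] y [-21.8 -12.   -6.2] x [-7.5  7.6 11.1]
finger 1 178 lowest z [ 8.   8.5  9.6 10.  13.2 13.3 13.4 14. ] y [ 7.  25.4 28. ] x [-8.7  7.9 12.6]
scene [199.5 111.3] 82 [ 579.9 -395.4   45.7]
scene [176.2 181. ] 155 [756.3 -62.1 170.4]
scene [310.2 241.7] 149 [548.5 101.3  18.4]
scene [391.4 311.8] 222 [509.3 299.7  21.2]
scene [334.7 328.7] 239 [615.6 275.1  21.3]
```

Emit:
{"op": "move_arm", "data": {"moves": [[0.006,0,0,0],[0.016,0,0,0],[0.028,0,0,0],[0.041,0,0,0],[0.054,0,0,0],[0.067,0,0,0],[0.08,0,0,0],[0.092,0,-0.001,0],[0.104,0,-0.001,0],[0.116,0,-0.001,0],[0.126,0,-0.001,0],[0.135,0,-0.001,0]]}}

```text
clock: 23.3
eef_pos: [555.7, 210.2, -14.2]
eef_rot: [3.141, 0.0, 1.497]
wrist_force: [-0.1, -1.6, 1.2]
finger_gap: 26.2
finger_force: 0.8
```

Emit:
{"op": "move_arm", "data": {"moves": [[0.006,0,0,0],[0.014,0,0,0],[0.022,0,0,0],[0.03,0,0,0],[0.037,0,0,0],[0.043,0,0,0],[0.046,0,0,0],[0.046,0,0,0],[0.03,0,0,0],[0.006,0,0,0],[0.006,0,-0.03,0],[0.006,0,-0.07,0]]}}

```text
clock: 24.5
eef_pos: [554.8, 213.1, 54.8]
eef_rot: [-3.138, 0.002, 1.495]
wrist_force: [0.1, 0.8, 0.2]
finger_gap: 25.9
finger_force: 0.0
```

Emit:
{"op": "move_arm", "data": {"moves": [[-0.04,0,-0.03,0],[-0.08,0,-0.06,0],[-0.12,0,-0.06,0],[-0.12,0,-0.06,0]]}}

```text
clock: 24.9
eef_pos: [546.9, 91.1, 116.6]
eef_rot: [3.14, 0.0, 1.493]
wrist_force: [1.2, 0.2, 0.5]
finger_gap: 26.3
finger_force: 0.0
```

```bash
python3 - <<'E'
from h import *
print(manip.read_state()["eef_pos"])
for n,o in(("scene",(570,298.6)),("top",(566,298))):
    c,P=cam(n);B=blobs(c["frame"],P)
    a=np.deg2rad(76.1);M=np.array([[np.cos(a),np.sin(a)],[-np.sin(a),np.cos(a)]])
    for b in B["mag"]: print(n,*b[1:3],"tray",(M@(b[2][:2]-np.array(o))).round(1))
    for b in B["blue"]: print("blue",b[2])
    cv2.imwrite(f"pics/f{n}.png",c["frame"])
E
```

```text
[546.8888623   91.09505678 116.59858083]
scene 81 [ 579.7 -396.    45.3] tray [-671.9 -176.3]
scene 155 [756.  -62.5 169.8] tray [-305.8 -267.3]
scene 223 [509.5 299.6  21.4] tray [-13.6  59. ]
scene 230 [562.7 281.6  21.3] tray [-18.3   3. ]
scene 240 [614.9 275.1  21.2] tray [-12.  -49.2]
blue [ 401.9 -195.9   53.3]
top 230 [747.6 -72.  160.5] tray [-315.5 -265.2]
top 35 [617.2 284.4  21.3] tray [ -0.9 -53. ]
top 174 [ 576.7 -401.    45.6] tray [-676.  -178.3]
top 66 [560.7 286.9  21. ] tray [-12.    2.5]
top 156 [505.4 298.7  21. ] tray [-13.9  59. ]
blue [ 393.2 -174.1    9.2]
```

View pics/fscene.png

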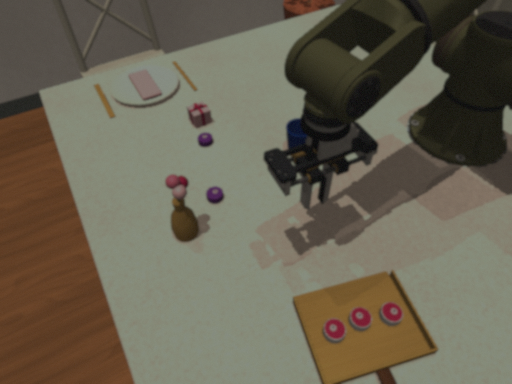

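The picture shows all three tealights flat on the tray floor, at (334,329), (360,318) and (392,313). The bystanders haven't moved and the robot is clear.

```bash
python3 -c "
from h import *
print(manip.sign_off())"
```

```text
the job is handed in; nothing more can be done
None
```

I swept all three magenta tealights onto the tray floor and handed the job in at about 25 s: they lie flat at tray x -12 to -18 mm, and the tumbler, vase, favour box and purple look-alikes are where they began, though the sign-off returned no verdict.

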